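# Offer up the blanking cover over the flanged neck

### The arm

A 6-joint arm with a two-finger parallel gripper is mounted at the origin on a cart in front of the work surface, level with it; the furniture and walls round the work are solid. World frame = base frame: x ahead of the robot, y to its left, z up, the work surface at z = 0. Lengths are in mm, angles in rad, forces in N, time in s.
With the tool pointing down it reaches from about 375 to 750 mm from the base axis. Payload 9 kg.
Tool frame: the origin (TCP) lies on the centre line of the jaws, within the pads' length; the fingertips stand 17 mm ahead of it and the grasp point (between the pads) lies 2 mm behind it (manip.finger_overhang is the distance from the TCP to the fingertips, in mm); z points along the fingers, y is the line along which they close (so a half turn about z gives the same grasp; the last joint's range is limited). The gripper opens to 85 mm and grips with 20 to 120 N. Pads are 22 mm wide; open, the fingers measure 114 mm over their backs; the gripper's body (76 mm by 85 mm) begins 54 mm behind the grasp point. The pads swing forward as they close: fully open they stand 13 mm farther back than shut.
Start: joints at [1.017, 0.104, 0.097, 1.564, 0, 1.353], TCP at [197.719, 566.517, 248.331] pointing down, gripper open.
Joint ranges: [-2.99, 2.99], [-0.84, 1.86], [-1.1, 1.16], [-1.84, 2.11], [-1.51, 1.56], [-3.14, 3.14]. Speed limits (rad/s): [2.22, 2.22, 2.57, 3.14, 3.14, 3.14].

### API

Orientations are given as a rotation vector (axis times angle).
In Python, from cell import manip gives the robot as it stands. The module is installed in compiled form; this text tells all that it offers.
- The arm moves only by the tool send_rows, never from a script. Its argument "moves" is a list of rows, each a list of 3 entries, a list of its own where there are three numbers: the shift along the tool's x, y, z in mm, then the turn, a rotation vector about the tool's x, y, z in rad, then the opening, from -1 (shut) to 1 (fully open). A call has 1 to 10 rows; each row is the pose to reach, as a shift and turn from the pose commanded when the call began, along the tool's axes at that moment; what a row does not reach only later rows make up. A row lasts 1/8 s, in which the tool goes at most 62.5 mm and 10.7 degrees, less where a joint would pass 70% of its speed; a pose out of reach is approached as far as the arm can. A call with a gripper value outside its range is refused whole. The fingers move at their own pace and stop on an object; "grip_force" is the grip in N (left out, the last holds). Time passes only in rows, so rows that repeat a pose let the fingers close. It gives the time, the measured TCP pose, the force, the opening and the grip force at its end, in the units of the state.
- manip.read_state(): the state, without advancing time (a new reading comes with each control period).
- manip.camera(name): name is "scene" or "top" or "wrist"; returns a dict with "image" (480x640x3 uint8, red, green, blue), "intrinsics" (3x3 intrinsics, pixels), "k1" (the pictures are not rectified: a ray, as slopes to the right and down, at radius r is drawn at 1 + k1 r^2 times it, then the intrinsics apply), "eye" and "rotation" of the camera in the world. Camera axes: x right, y up, looking along -z (the intrinsics and any distortion apply to the point x, -y, -z); pixel columns grow to the right and rows downward; lengths in mm; the calibration is good to about 2 mm. A picture is of the moment at which its call begins. There is no depth.
- manip.close_job(): hands the job in; it is judged then, once.
The state is a dict: "time_s": time; "qpos": joint angles; "joint_velocities": joint speeds; "effort": joint torques, N m; "tool_pos": TCP position; "tcp_rot": TCP orientation; "ft_force": force on the tool from outside, world axes, zero at the start; "wrist_torque": the same for the moment, N m; "width": finger opening in mm; "grasp_force": force on a finger pad.
Only numpy, scipy, OpenCV 4.12 (cv2) and the standard library are available. Lean on these libraries where they do the work, as an engineer would, in place of code of your own. Each camera call takes 0.05 s, during which the arm holds its last target. There are 200 camera calls.

### The job

The welded pipe neck has toppled: stand it upright on its base plate, flange up, and let go of it. Then take the blanking cover by its handle and hold it level a finger's width (10 to 15 mm) above the flange, lined up so that each threaded hole shows whole through its hole in the cover, because I want to slip the gasket in and start the bolts; finish while still holding it there, touching neither the flange nor the neck. Leave the other things on the table where they are.

Things in the scene. Friction and masses are not known exactly. Their poses are not given: they have to be found in the camera images.
- neck: Bare steel pipe neck, 0.7 kg, 150 mm long, lying at the start: base plate 84 x 56 x 10 mm, 42 mm pipe, then the flange. Origin: centre of the base plate's underside; z along the pipe to the flange (up when standing), x along the plates' long sides, y along the short. It lies on its +y long edges, flange to the robot's left within 0.5 rad, x roughly away from the robot
- neck_pipe (a point): middle of the neck's round pipe (42 mm outside diameter, free for 128 mm between the plates), on its axis, 74 mm from the base plate's underside, near the centre of mass; 28 mm above the table while the neck lies; axes as the neck's
- neck_face (a point): centre of the outer face of the neck's flange (100 x 56 x 12 mm, x 100, y 56, 34 mm bore, four threaded holes), on the axis, 150 mm from the base plate's underside; axes as the neck's
- cover: Bare steel cover, 0.35 kg, lying flat, handle up: plate 100 x 56 x 8 mm (x long, y short), outline as the neck's flange, four 16 mm holes, and a bow handle welded on. Origin: centre of the plate's underside; z up through the handle
- cover_grip (a point): centre of the cover's handle bar, 39 mm above the plate's underside. The bar runs along the cover's x over the plate's centre: 58 mm long, 10 mm thick (y), 14 mm high (32 to 46 mm above the underside), on two legs, 24 mm free beneath; axes as the cover's
- neck_hole0 (a point): mouth of the threaded hole in the flange's outer face on the +x +y side: 36 mm along x and 14 mm along y from neck_face; 8 mm diameter
- neck_hole1 (a point): mouth of the threaded hole in the flange's outer face on the -x +y side: 36 mm along x and 14 mm along y from neck_face; 8 mm diameter
- neck_hole2 (a point): mouth of the threaded hole in the flange's outer face on the -x -y side: 36 mm along x and 14 mm along y from neck_face; 8 mm diameter
- neck_hole3 (a point): mouth of the threaded hole in the flange's outer face on the +x -y side: 36 mm along x and 14 mm along y from neck_face; 8 mm diameter
- cover_hole0 (a point): 16 mm through hole of the cover on the +x +y side, at the underside: 36 mm along x and 14 mm along y from the cover's origin
- cover_hole1 (a point): 16 mm through hole of the cover on the -x +y side, at the underside: 36 mm along x and 14 mm along y from the cover's origin
- cover_hole2 (a point): 16 mm through hole of the cover on the -x -y side, at the underside: 36 mm along x and 14 mm along y from the cover's origin
- cover_hole3 (a point): 16 mm through hole of the cover on the +x -y side, at the underside: 36 mm along x and 14 mm along y from the cover's origin
- spanner: bystander: loose grey spanner 26 x 180 x 7 mm, long along its y; origin under its middle
- bolt_a: bystander: loose M8 bolt, 37 mm long, lying; origin under its middle
- bolt_b: bystander: a second such bolt; origin under its middle
- pipe_elbow: bystander: loose dark pipe elbow 60 x 60 x 33 mm; origin under its middle
- flux_tin: bystander: loose round tin, 70 mm diameter, 40 mm tall; origin under its middle
- soapstone: bystander: loose pencil-like marking holder 10 x 114 x 10 mm, long along its y; origin under its middle

How it is judged:
By the outcome, as a careful person would: the job done as asked, in the order asked, and still so for the second after the job is handed in, while the arm keeps its last pose, push and grip.
It also fails if it takes over 64 s, if anything falls off the work surface, if the arm or the gripper's body presses on something with over 40 N, if the wrist force passes 120 N, or if a joint passes its speed limit or range.

## Working session

There is one attempt and no reset: what is moved stays moved. The work goes in short steps, Python scripts to look and compute and a tool call to move; the robot and the scene stay as the last step left them, time stands still between calls to the robot, and variables do not carry over. Pictures are saved under pics/ and viewed, at most 10 in all, crops included, and the job is handed in when it is done.

Besides the shell and the picture viewer there is one more tool, called after ">>>" as name([rows], argument=value, ...), one row to a line, values as JSON. send_rows: Moves the arm, as the interface text tells. Its arguments: {"type":"object","properties":{"moves":{"type":"array"},"grip_force":{"type":"number"}},"required":["moves"]}

```bash
mkdir -p pics; cat > h.py <<'E'
import numpy as np, cv2, pickle
from scipy.spatial.transform import Rotation as R
from cell import manip
def snap(n,f):
    c=manip.camera(n); cv2.imwrite(f'pics/{f}.png',c['image'][:,:,::-1]); pickle.dump(c,open(f'pics/{f}.pkl','wb')); return c
def load(f): return pickle.load(open(f'pics/{f}.pkl','rb'))
def ray(c,uv):
    K=np.array(c['intrinsics']); k1=c['k1']
    p=cv2.undistortPoints(np.array(uv,float).reshape(-1,1,2),K,np.array([k1,0,0,0.]),None)[:,0]
    d=np.c_[p[:,0],-p[:,1],-np.ones(len(p))]@np.array(c['rotation']).T
    return np.array(c['eye']),d/np.linalg.norm(d,axis=1)[:,None]
def onz(c,uv,z):
    e,d=ray(c,uv); return e+d*((z-e[2])/d[:,2])[:,None]
def tri(c1,uv1,c2,uv2):
    e1,d1=ray(c1,uv1); e2,d2=ray(c2,uv2); o=[]
    for a,b in zip(d1,d2):
        A=[np.eye(3)-np.outer(v,v) for v in(a,b)]
        p=np.linalg.solve(A[0]+A[1],A[0]@e1+A[1]@e2)
        o.append(np.r_[p,np.linalg.norm(A[0]@(p-e1))+np.linalg.norm(A[1]@(p-e2))])
    return np.array(o)
def proj(c,P):
    K=np.array(c['intrinsics']); q=(np.atleast_2d(P)-c['eye'])@np.array(c['rotation']); x=q[:,0]/-q[:,2]; y=-q[:,1]/-q[:,2]
    s=1+c['k1']*(x*x+y*y); return np.c_[K[0,0]*x*s+K[0,2],K[1,1]*y*s+K[1,2]]
def T(pos,Rm):
    "shift & turn in current tool axes for target pose"
    s=manip.read_state(); Rc=R.from_rotvec(s['tcp_rot'])
    return np.round(Rc.inv().apply(np.array(pos)-s['tool_pos']),1), np.round((Rc.inv()*Rm).as_rotvec(),3)
E
python3 -c "
from h import *
np.set_printoptions(precision=3,suppress=True)
for n in('scene','top','wrist'):
    c=snap(n,n+'0'); print(n,np.array(c['eye']),c['k1'],np.array(c['intrinsics'])[0],np.array(c['rotation']).tolist())
print(manip.read_state())
"
```

```text
scene [ 233.146 -591.37   771.732] -0.07443416126104553 [517.087   0.    319.191] [0.6948816624743905, -0.1988367991758791, -0.4947426766983048]
top [ 321.369  -61.761 1033.764] -0.11131643654777293 [504.163   0.    312.407] [0.16944637393494277, -0.1771306331458983, -1.6101565619396239]
wrist [117.177 593.281 372.008] 0.02876323260312799 [424.428   0.    311.972] [-0.28756827541729124, -0.20329378627336828, 1.2237687750889679]
{'time_s': 0.15, 'qpos': array([ 1.017,  0.105,  0.097,  1.564, -0.   ,  1.353]), 'joint_velocities': array([-0.001, -0.002,  0.002,  0.001,  0.   ,  0.   ]), 'effort': array([  0.002, -55.736,  50.401,   0.013,  -0.   ,   0.   ]), 'tool_pos': array([197.613, 566.281, 247.722]), 'tcp_rot': array([-0.525, -3.097,  0.001]), 'ft_force': array([-0.484, -0.285,  0.407]), 'wrist_torque': array([0.   , 0.023, 0.05 ]), 'grasp_force': 0.0, 'width': 85.73440128950168}
```

View pics/top0.png

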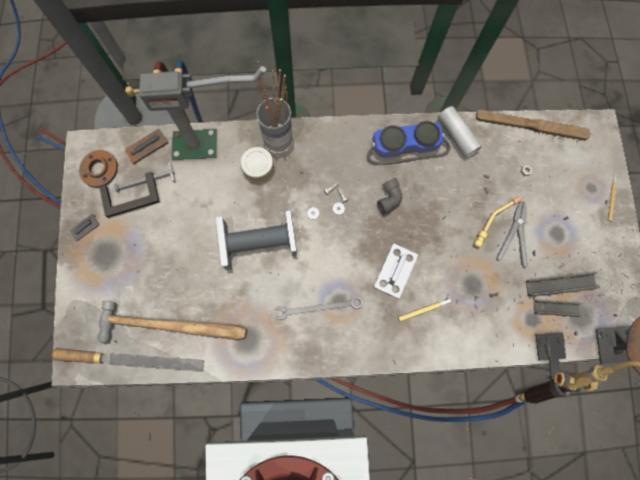

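View pics/scene0.png

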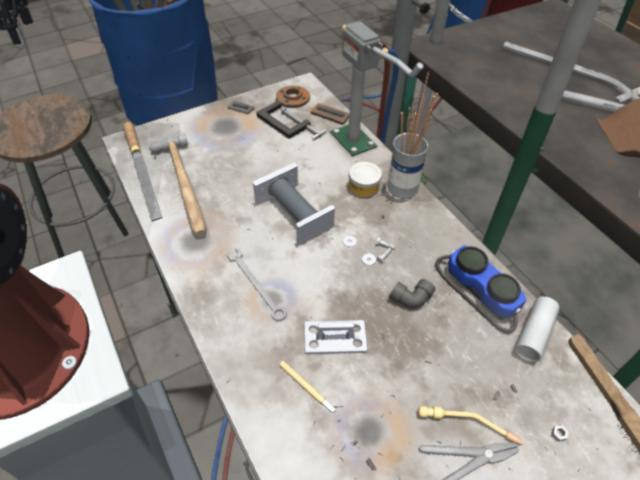

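```bash
sed -i "s/c=manip.camera(n);/c=manip.camera(n); c['rotation']=R.from_rotvec(c['rotation']).as_matrix();/" h.py
python3 -c "
from h import *
np.set_printoptions(precision=1,suppress=True)
for n in('scene','top','wrist'): c=snap(n,n+'0')
t,s=load('top0'),load('scene0')
# rough: flange plate, base plate, pipe mid; cover centre
print(onz(t,[[222,242],[292,232],[258,238]],28), onz(t,[[397,270]],8))
print(tri(t,[[258,238],[397,270]],s,[[293,203],[336,336]]))
a=cv2.imread('pics/top0.png')[190:330,190:450]; b=cv2.imread('pics/scene0.png')[150:370,240:420]
a=cv2.resize(a,None,fx=2.9,fy=2.9,interpolation=3); b=cv2.resize(b,None,fx=2.7,fy=2.7,interpolation=3)
cv2.imwrite('pics/ca.png',a)
"
```

```text
[[547.8 113.4  28. ]
 [562.1 -30.8  28. ]
 [552.7  39.2  28. ]] [[ 476.3 -243.5    8. ]]
[[ 549.5   39.1   34.     3.6]
 [ 476.5 -243.2   10.2    1.1]]
```

View pics/ca.png

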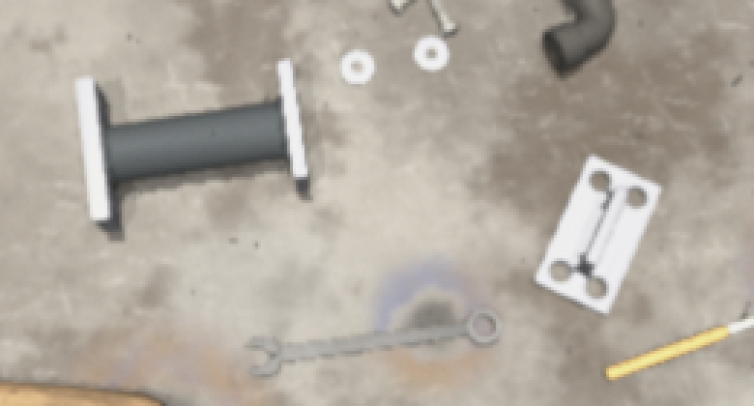

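```bash
python3 -c "
from h import *
np.set_printoptions(precision=3,suppress=True)
s=manip.read_state(); Rc=R.from_rotvec(s['tcp_rot']); print(Rc.as_matrix()); w=load('wrist0'); print(w['rotation'],w['eye'])
nx=np.array([.995,.1,0]);nx/=np.linalg.norm(nx)
for sg in(1,-1):
  y=sg*nx; z=np.array([0,0,-1.]); Rm=R.from_matrix(np.c_[np.cross(y,z),y,z]); print(T([552,35,260],Rm))
"
```

```text
[[-0.944  0.329 -0.   ]
 [ 0.329  0.944 -0.   ]
 [ 0.    -0.    -1.   ]]
[[ 0.329 -0.893 -0.306]
 [ 0.944  0.311  0.107]
 [-0.    -0.325  0.946]] [117.217 593.346 372.344]
(array([-509.7, -385. ,  -11.8]), array([-0.   ,  0.   ,  1.135]))
(array([-509.7, -385. ,  -11.8]), array([-0.   , -0.   , -2.007]))
```

>>> send_rows([
  [[-170,-128,-12],[0,0,0.4],1],
  [[-340,-257,-12],[0,0,0.8],1],
  [[-510,-385,-12],[0,0,1.135],1],
  [[-510,-385,-12],[0,0,1.135],1],
  [[-510,-385,-12],[0,0,1.135],1],
  [[-510,-385,-12],[0,0,1.135],1],
  [[-510,-385,-12],[0,0,1.135],1],
  [[-510,-385,-12],[0,0,1.135],1],
  [[-510,-385,-12],[0,0,1.135],1],
  [[-510,-385,-12],[0,0,1.135],1],
])

```text
time_s: 1.55
tool_pos: [545.4, 44.8, 260.3]
tcp_rot: [2.108, 2.329, 0.001]
ft_force: [1.3, 1.0, -0.1]
width: 85.5
grasp_force: 0.0
```

```bash
python3 -c "
from h import *
np.set_printoptions(precision=3,suppress=True)
s=manip.read_state(); print(s); w=snap('wrist','w1');print(w['eye'])
print(proj(w,[[552,35,28],[548,113,28],[560,-31,28]]))
"
```

```text
{'time_s': 1.55, 'qpos': array([-0.157, -0.055, -0.042,  1.583,  0.   ,  1.314]), 'joint_velocities': array([-0.734,  0.676,  0.653, -0.026,  0.001, -0.733]), 'effort': array([  3.911, -53.136,  45.511,   0.474,  -0.202,   1.144]), 'tool_pos': array([545.405,  44.775, 260.28 ]), 'tcp_rot': array([2.108, 2.329, 0.001]), 'ft_force': array([ 1.255,  1.036, -0.145]), 'wrist_torque': array([ 0.116, -0.094,  0.04 ]), 'grasp_force': 0.0, 'width': 85.51701623736209}
[535.631 127.407 384.687]
[[319.862 208.821]
 [325.217 114.738]
 [320.904 279.118]]
```

View pics/w1.png

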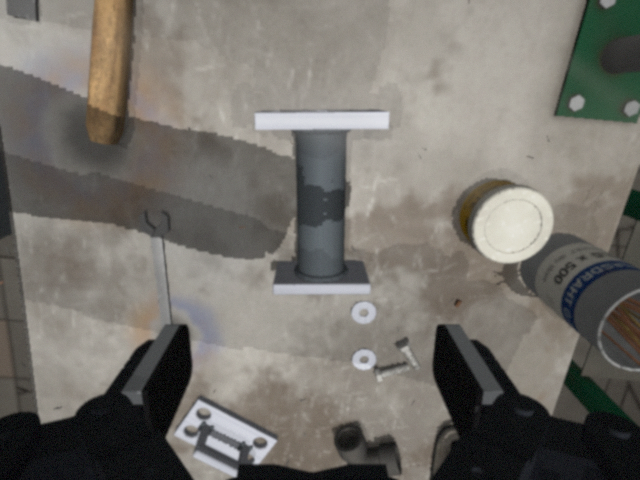

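```bash
cat > m1.py <<'E'
from h import *
np.set_printoptions(precision=1,suppress=True)
snap('wrist','w2'); w=snap('wrist','w3'); s=manip.read_state(); print(s['tool_pos'],abs(s['joint_velocities']).max(),s['qpos'])
g=cv2.cvtColor(w['image'],cv2.COLOR_RGB2GRAY); hsv=cv2.cvtColor(w['image'],cv2.COLOR_RGB2HSV)
m=((g>185)&(hsv[...,1]<30)).astype('uint8')
n,l,st,c=cv2.connectedComponentsWithStats(m)
for i in range(1,n):
    if st[i,4]>250:
        r=cv2.minAreaRect(np.argwhere(l==i)[:,::-1].astype('float32')); b=cv2.boxPoints(r); print(st[i],r); print(b.tolist()); print(onz(w,b,56))
E
python3 m1.py
```

```text
[545.3  44.2 259.3] 0.059396402923085005 [-0.2 -0.1 -0.   1.6 -0.   1.3]
[ 253  107  136   19 2152] ((320.5478515625, 115.94232177734375), (16.241756439208984, 135.14476013183594), 89.06844329833984)
[[252.8523712158203, 108.92111206054688], [387.9792785644531, 106.72392272949219], [388.24334716796875, 122.96353149414062], [253.11642456054688, 125.16072082519531]]
[[495.  110.   56. ]
 [593.6 120.9  56. ]
 [595.6 109.6  56. ]
 [495.7  98.5  56. ]]
[ 475  184   79   75 4501] ((514.1000366210938, 220.70001220703125), (69.31810760498047, 82.73451232910156), 63.43495178222656)
[[461.60003662109375, 208.20001220703125], [535.6000366210938, 171.20001220703125], [566.6000366210938, 233.20001220703125], [492.60003662109375, 270.20001220703125]]
[[663.4  50.5  56. ]
 [713.1  84.5  56. ]
 [750.8  37.9  56. ]
 [699.9   0.6  56. ]]
[274 283  95   8 654] ((321.0, 286.5), (7.0, 94.0), 90.0)
[[274.0, 283.0], [368.0, 283.0], [368.0, 290.0], [274.0, 290.0]]
[[519.6 -28.5  56. ]
 [598.6 -21.   56. ]
 [599.5 -27.4  56. ]
 [520.1 -35.   56. ]]
[353 300  22  20 280] ((363.5, 309.5), (19.0, 21.0), 90.0)
[
[... 220 characters left out ...]
92.1259994506836, 40.696434020996094), 26.56505012512207)
[[175.40003967285156, 433.2000427246094], [193.6000518798828, 396.8000183105469], [276.00006103515625, 438.0000305175781], [257.800048828125, 474.4000549316406]]
[[ 436.4 -194.4   56. ]
 [ 453.2 -150.9   56. ]
 [ 532.6 -191.5   56. ]
 [ 517.7 -238.1   56. ]]
[207 436  32  21 255] ((222.90003967285156, 445.7000732421875), (34.435447692871094, 7.602630138397217), 26.56505012512207)
[[205.800048828125, 441.4000549316406], [209.20004272460938, 434.6000671386719], [240.00003051757812, 450.0000915527344], [236.60003662109375, 456.8000793457031]]
[[ 465.4 -201.7   56. ]
 [ 468.5 -193.2   56. ]
 [ 498.7 -209.2   56. ]
 [ 495.7 -217.9   56. ]]
```

```bash
cat > g1.py <<'E'
from h import *
np.set_printoptions(precision=3,suppress=True)
nx=np.array([.994,.11,0]);nx/=np.linalg.norm(nx); nz=np.array([-nx[1],nx[0],0]); up=np.array([0,0,1.])
t=np.radians(25); z=-np.cos(t)*up-np.sin(t)*nz; Rg=R.from_matrix(np.c_[np.cross(nx,z),nx,z])
gp=np.array([552.2,39.5,30])-8*nz   # grasp point
pg=gp+2*z
s=manip.read_state(); print(s['tool_pos'])
print('pre',T(pg-90*z,Rg)); print('grasp',pg)
# final: neck yaw so tool azimuth 60deg, after +90 turn about nx
Rf=R.from_rotvec([0,0,np.radians(60-96.3)])*R.from_rotvec(nx*np.pi/2)*Rg
print('turn',(Rg.inv()*Rf).as_rotvec(), Rf.as_matrix()[:,2])
np.savez('g.npz',Rg=Rg.as_matrix(),Rf=Rf.as_matrix(),pg=pg)
E
python3 g1.py
```

```text
[545.315  44.22  259.329]
pre (array([ 23.8,   6.1, 149.6]), array([-0.004, -0.437, -0.014]))
grasp [553.173  30.708  28.187]
turn [-0.24   1.513  0.659] [ 0.453  0.785 -0.423]
```

>>> send_rows([
  [[0,6,40],[0,-0.18,-0.014],1],
  [[10,6,80],[0,-0.36,-0.014],1],
  [[20,6,120],[-0.004,-0.437,-0.014],1],
  [[24,6,150],[-0.004,-0.437,-0.014],1],
  [[24,6,150],[-0.004,-0.437,-0.014],1],
  [[24,6,150],[-0.004,-0.437,-0.014],1],
  [[24,6,150],[-0.004,-0.437,-0.014],1],
])

```text
time_s: 2.58
tool_pos: [549.2, 71.1, 112.3]
tcp_rot: [1.855, 2.077, -0.407]
ft_force: [-0.3, -0.6, -0.1]
width: 85.4
grasp_force: 0.0
```

```bash
cat > t.py <<'E'
from h import *
g=np.load('g.npz'); s=manip.read_state(); print(s['qpos'].round(2),s['tool_pos'],s['ft_force'].round(1))
print(T(g['pg'],R.from_matrix(g['Rg'])))
E
python3 t.py
```

```text
[ 0.11  0.04 -0.27  1.26 -0.44  1.57] [549.20772049  71.06868276 112.25046085] [-0.3 -0.6 -0.1]
(array([-1.2, -1. , 93.3]), array([0.005, 0.001, 0.002]))
```

>>> send_rows([
  [[-1,-1,30],[0,0,0],1],
  [[-1,-1,60],[0,0,0],1],
  [[-1,-1,80],[0,0,0],1],
  [[-1,-1,92],[0,0,0],1],
  [[-1,-1,92],[0,0,0],1],
  [[-1,-1,92],[0,0,0],1],
])

```text
time_s: 3.32
tool_pos: [552.5, 31.7, 28.4]
tcp_rot: [1.854, 2.078, -0.409]
ft_force: [0.5, -0.4, 0.0]
width: 85.3
grasp_force: 0.0
```

>>> send_rows([
  [[0,0,0],[0,0,0],-1],
  [[0,0,0],[0,0,0],-1],
  [[0,0,0],[0,0,0],-1],
  [[0,0,0],[0,0,0],-1],
  [[0,0,0],[0,0,0],-1],
  [[0,0,0],[0,0,0],-1],
  [[0,0,0],[0,0,0],-1],
  [[0,0,0],[0,0,0],-1],
], grip_force=90)

```text
time_s: 4.32
tool_pos: [552.9, 31.9, 28.3]
tcp_rot: [1.854, 2.078, -0.408]
ft_force: [1.1, 2.8, 5.6]
width: 39.5
grasp_force: 92.3
```

```bash
python3 t.py
```

```text
[ 0.04  0.08 -0.39  1.07 -0.44  1.49] [552.85263435  31.92793292  28.29917639] [1.1 2.8 5.6]
(array([-1.1,  0.2,  0.6]), array([0.005, 0.001, 0.003]))
```

>>> send_rows([
  [[-10,0,-22],[0,0,0],-1],
  [[-25,0,-54],[0,0,0],-1],
  [[-40,0,-86],[0,0,0],-1],
  [[-55,0,-118],[0,0,0],-1],
  [[-55,0,-118],[-0.024,0.151,0.066],-1],
  [[-55,0,-118],[-0.048,0.302,0.132],-1],
  [[-55,0,-118],[-0.072,0.453,0.198],-1],
  [[-55,0,-118],[-0.096,0.604,0.264],-1],
  [[-55,0,-118],[-0.12,0.756,0.33],-1],
  [[-55,0,-118],[-0.12,0.756,0.33],-1],
])

```text
time_s: 5.58
tool_pos: [550.0, 30.0, 155.1]
tcp_rot: [-2.288, -1.903, -0.527]
ft_force: [0.0, -0.3, -7.5]
width: 39.4
grasp_force: 92.6
```

```bash
cat > t2.py <<'E'
from h import *
g=np.load('g.npz'); s=manip.read_state(); print(s['qpos'].round(2),s['tool_pos'],s['ft_force'].round(1),s['width'],s['grasp_force'])
print(T([553,32,150],R.from_matrix(g['Rf'])))
E
python3 t2.py
```

```text
[-0.38 -0.22 -0.42  1.31  0.36  1.39] [550.02224366  30.021156   155.10056054] [ 0.  -0.3 -7.5] 39.3634229225886 92.60512137785554
(array([0.6, 1.8, 5.9]), array([-0.122,  0.758,  0.328]))
```

>>> send_rows([
  [[0,0,0],[-0.024,0.151,0.066],-1],
  [[0,0,0],[-0.048,0.302,0.132],-1],
  [[0,0,0],[-0.072,0.453,0.198],-1],
  [[0,0,0],[-0.096,0.604,0.264],-1],
  [[0,0,0],[-0.122,0.758,0.328],-1],
  [[0,0,0],[-0.122,0.758,0.328],-1],
  [[0,0,0],[-0.122,0.758,0.328],-1],
  [[0,0,0],[-0.122,0.758,0.328],-1],
])

```text
time_s: 6.58
tool_pos: [552.0, 32.1, 158.3]
tcp_rot: [-1.966, -1.15, -1.255]
ft_force: [0.5, 0.4, -7.2]
width: 39.3
grasp_force: 93.1
```

```bash
python3 t2.py; python3 -c "
from h import *
snap('scene','s2');snap('top','t2')
a=cv2.imread('pics/s2.png'); b=cv2.imread('pics/t2.png')
cv2.imwrite('pics/c2.png',np.hstack([a[60:420,130:520],b[90:450,130:520]]))"
```

```text
[-0.71 -0.02 -0.52  1.45  1.1   1.14] [552.0384422   32.0686784  158.28196459] [ 0.5  0.4 -7.2] 39.329243113082434 93.09232306201011
(array([-7.3,  0.8,  3.9]), array([-0.003,  0.002,  0.009]))
```

View pics/c2.png

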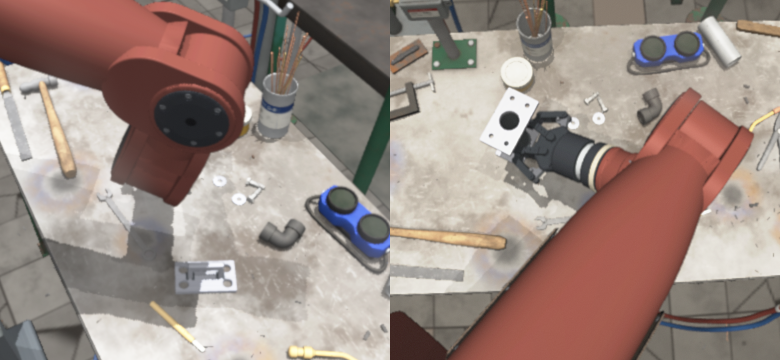

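```bash
python3 -c "
from h import *
s=manip.read_state();print(R.from_rotvec(s['tcp_rot']).inv().apply([0,0,-1]), s['wrist_torque'])"
```

```text
[-0.90597085 -0.00636614  0.4232922 ] [-1.8980452   1.09445833  0.02741914]
```

>>> send_rows([
  [[-20,0,9.3],[0,0,0],-1],
  [[-40,-0.3,18.6],[0,0,0],-1],
  [[-60,-0.4,28],[0,0,0],-1],
  [[-72,-0.5,33.6],[0,0,0],-1],
  [[-77,-0.5,36],[0,0,0],-1],
  [[-77,-0.5,36],[0,0,0],-1],
  [[-77,-0.5,36],[0,0,0],-1],
])

```text
time_s: 7.55
tool_pos: [551.9, 31.6, 73.1]
tcp_rot: [-1.966, -1.144, -1.258]
ft_force: [0.2, 0.4, -7.2]
width: 39.4
grasp_force: 93.1
```

>>> send_rows([
  [[-1,0,0.5],[0,0,0],-1],
  [[-2,0,1],[0,0,0],-1],
  [[-3,0,1.4],[0,0,0],-1],
  [[-3,0,1.4],[0,0,0],-1],
])

```text
time_s: 8.05
tool_pos: [551.5, 32.0, 68.9]
tcp_rot: [-1.965, -1.143, -1.257]
ft_force: [-0.5, -0.1, -7.1]
width: 39.2
grasp_force: 93.1
```

>>> send_rows([
  [[-1,0,0.5],[0,0,0],-1],
  [[-1.8,0,0.8],[0,0,0],-1],
  [[-1.8,0,0.8],[0,0,0],-1],
])

```text
time_s: 8.43
tool_pos: [551.5, 31.9, 67.0]
tcp_rot: [-1.965, -1.143, -1.257]
ft_force: [-0.1, -0.8, -7.4]
width: 39.3
grasp_force: 93.1
```

>>> send_rows([
  [[-1,0,0.5],[0,0,0],-1],
  [[-1,0,0.5],[0,0,0],-1],
  [[-1,0,0.5],[0,0,0],-1],
])

```text
time_s: 8.8
tool_pos: [551.6, 31.9, 66.0]
tcp_rot: [-1.965, -1.143, -1.257]
ft_force: [-1.2, -0.8, -6.4]
width: 39.7
grasp_force: 93.3
```

Contact is just starting; one more small step, then release.

>>> send_rows([
  [[-1,0,0.5],[0,0,0],-1],
  [[-1,0,0.5],[0,0,0],-1],
  [[-1,0,0.5],[0,0,0],-1],
])

```text
time_s: 9.18
tool_pos: [551.8, 32.0, 65.9]
tcp_rot: [-1.964, -1.141, -1.258]
ft_force: [-7.4, 0.3, 5.7]
width: 39.5
grasp_force: 94.1
```

>>> send_rows([
  [[0,0,0],[0,0,0],0],
  [[0,0,0],[0,0,0],0.5],
  [[0,0,0],[0,0,0],1],
  [[0,0,0],[0,0,0],1],
  [[0,0,0],[0,0,0],1],
  [[0,0,0],[0,0,0],1],
  [[0,0,0],[0,0,0],1],
])

```text
time_s: 10.05
tool_pos: [551.5, 31.9, 64.8]
tcp_rot: [-1.965, -1.143, -1.257]
ft_force: [0.1, -0.4, 0.4]
width: 85.0
grasp_force: 0.0
```

>>> send_rows([
  [[0,0,-15],[0,0,0],1],
  [[0,0,-40],[0,0,0],1],
  [[0,0,-80],[0,0,0],1],
  [[0,0,-120],[0,0,0],1],
  [[0,0,-140],[0,0,0],1],
  [[40,0,-150],[0,0,0],1],
  [[80,0,-150],[0,0,0],1],
  [[80,0,-150],[0,0,0],1],
])

```text
time_s: 11.05
tool_pos: [501.1, -56.8, 202.8]
tcp_rot: [-1.966, -1.148, -1.259]
ft_force: [0.5, 0.2, -1.1]
width: 85.7
grasp_force: 0.0
```

```bash
cat > c1.py <<'E'
from h import *
np.set_printoptions(precision=3,suppress=True)
s=manip.read_state(); print(s['qpos'],s['tool_pos'],s['ft_force'].round(1))
# cover approx (476,-243); long axis from top picture crop corners
t=load('top0'); cr=np.array([[590,155],[661,188],[607,312],[537,283]])/2.9+[190,190]
P=onz(t,cr,8); print(P); lx=(P[0]+P[1]-P[2]-P[3]); lx/=np.linalg.norm(lx); lx[2]=0; print(lx, np.linalg.norm(P[0]-P[1]),np.linalg.norm(P[1]-P[2]),P.mean(0))
ly=np.array([-lx[1],lx[0],0])
for sg in(1,-1):
  z=np.array([0,0,-1.]); y=sg*ly; Rm=R.from_matrix(np.c_[np.cross(y,z),y,z]); d=T([P.mean(0)[0],P.mean(0)[1],250],Rm); print(sg,d)
E
python3 c1.py; python3 -c "
from h import *
c=snap('top','t3')"
```

```text
[-0.93   0.071 -0.388  1.816  0.983  0.766] [501.112 -56.782 202.767] [ 0.5  0.2 -1.1]
[[ 532.545 -240.608    8.   ]
 [ 505.999 -289.871    8.   ]
 [ 419.246 -243.677    8.   ]
 [ 442.182 -195.708    8.   ]]
[ 0.889 -0.457  0.   ] 55.96029829573219 98.28531436427154 [ 474.993 -242.466    8.   ]
1 (array([ -31.3,   69.8, -177.6]), array([ 0.911, -0.861, -1.418]))
-1 (array([ -31.3,   69.8, -177.6]), array([-0.853, -0.902,  1.351]))
```

View pics/t3.png

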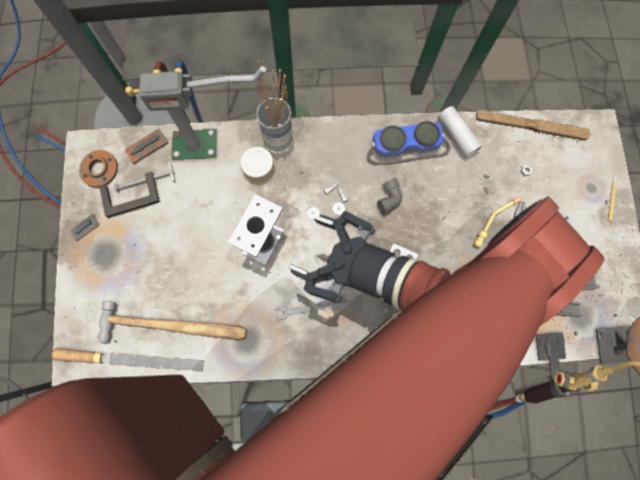

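>>> send_rows([
  [[-3,7,-18],[0.09,-0.086,-0.142],1],
  [[-6,14,-36],[0.18,-0.172,-0.284],1],
  [[-9,21,-53],[0.27,-0.258,-0.425],1],
  [[-12,28,-71],[0.36,-0.344,-0.567],1],
  [[-15,35,-89],[0.455,-0.43,-0.709],1],
  [[-18,42,-107],[0.547,-0.517,-0.851],1],
  [[-22,49,-124],[0.638,-0.603,-0.993],1],
  [[-25,56,-142],[0.729,-0.689,-1.134],1],
  [[-28,63,-160],[0.82,-0.775,-1.276],1],
  [[-31,70,-177],[0.911,-0.861,-1.418],1],
])

```text
time_s: 12.35
tool_pos: [474.6, -242.9, 246.2]
tcp_rot: [-0.751, -3.04, -0.015]
ft_force: [-0.6, 0.2, -0.2]
width: 84.8
grasp_force: 0.0
```

```bash
python3 c1.py | sed -n '1,2p;7,8p'
```

```text
[-0.721 -0.085 -0.097  1.572  0.004 -0.236] [ 474.6   -242.933  246.226] [-0.6  0.2 -0.2]
[[ 532.545 -240.608    8.   ]
1 (array([-0.1,  0.6, -3.8]), array([ 0.007, -0.012, -0.009]))
-1 (array([-0.1,  0.6, -3.8]), array([-0.019, -0.011,  3.132]))
```

```bash
python3 -c "
from h import *
snap('wrist','w4');w=snap('wrist','w5'); print(proj(w,[[475,-242.5,8],[475,-242.5,46]]))"
```

```text
[[313.77217808 198.08580219]
 [314.07879008 208.8618448 ]]
```

View pics/w5.png

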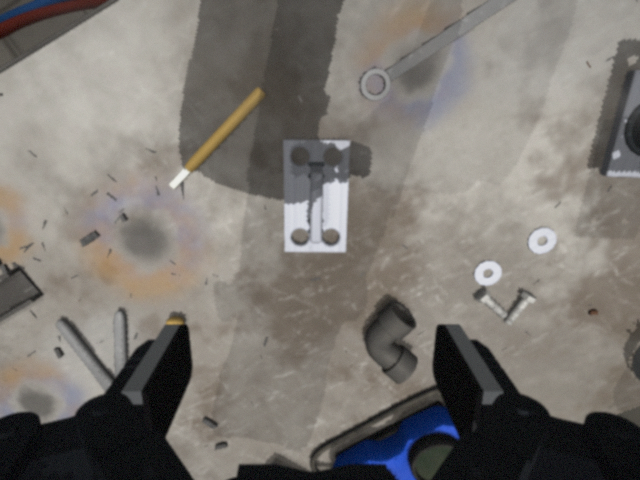

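```bash
cat > holes.py <<'E'
from h import *
np.set_printoptions(precision=1,suppress=True)
def holes(c,box,amin,amax,k=25,circ=.75,off=12):
    x0,y0,x1,y1=box; g=cv2.cvtColor(c['image'],cv2.COLOR_RGB2GRAY)[y0:y1,x0:x1]
    g=cv2.resize(g,None,fx=4,fy=4,interpolation=cv2.INTER_CUBIC)
    m=cv2.adaptiveThreshold(g,255,cv2.ADAPTIVE_THRESH_MEAN_C,cv2.THRESH_BINARY_INV,4*k|1,off); o=[]
    for q in cv2.findContours(m,cv2.RETR_LIST,cv2.CHAIN_APPROX_NONE)[0]:
        a=cv2.contourArea(q)/16; 
        if amin<a<amax:
            p=cv2.arcLength(q,True)/4; M=cv2.moments(q)
            if 4*np.pi*a/p/p>circ: o.append([(M['m10']/M['m00']+.5)/4-.5+x0,(M['m01']/M['m00']+.5)/4-.5+y0,a,4*np.pi*a/p/p])
    return np.array(o)
if __name__=='__main__':
    c=load('w5'); h=holes(c,(278,134,358,258),100,350); print(h)
    P=onz(c,h[:,:2],8); print(P)
E
python3 holes.py; python3 -c "
from h import *
w=load('w5');print(onz(w,[[284,140],[350,141],[347,252],[285,252]],8).round(1))
print(onz(w,[[317,165],[316,242]],46).round(1),manip.read_state()['tool_pos'])"
```

```text
[]
[[ 419.4 -241.9    8. ]
 [ 445.5 -193.1    8. ]
 [ 533.7 -238.5    8. ]
 [ 507.7 -288.9    8. ]]
[[ 445.3 -224.7   46. ]
 [ 500.4 -253.8   46. ]] [ 474.62989236 -241.96519882  247.37714133]Traceback (most recent call last):
  File "holes.py", line 15, in <module>
    P=onz(c,h[:,:2],8); print(P)
            ~^^^^^^
IndexError: too many indices for array: array is 1-dimensional, but 2 were indexed
```

>>> send_rows([
  [[0,0,40],[0,0,0],1],
  [[0,0,80],[0,0,0],1],
  [[0,0,115],[0,0,0],1],
  [[0,0,115],[0,0,0],1],
  [[0,0,115],[0,0,0],1],
])

```text
time_s: 13.08
tool_pos: [474.2, -240.6, 133.1]
tcp_rot: [-0.761, -3.038, -0.021]
ft_force: [0.2, 0.4, -0.1]
width: 85.2
grasp_force: 0.0
```

```bash
python3 -c "
from h import *
snap('wrist','w6');w=snap('wrist','w7'); print(proj(w,[[475,-242.5,8],[475,-242.5,46]]),manip.read_state()['tool_pos'])
cv2.imwrite('pics/c7.png',cv2.resize(cv2.imread('pics/w7.png')[110:390,210:430],None,fx=2.1,fy=2.1,interpolation=3))"
```

```text
[[309.78975885 242.28133472]
 [310.1826603  264.72893009]] [ 474.71137095 -240.98190924  134.00022127]
```

View pics/c7.png

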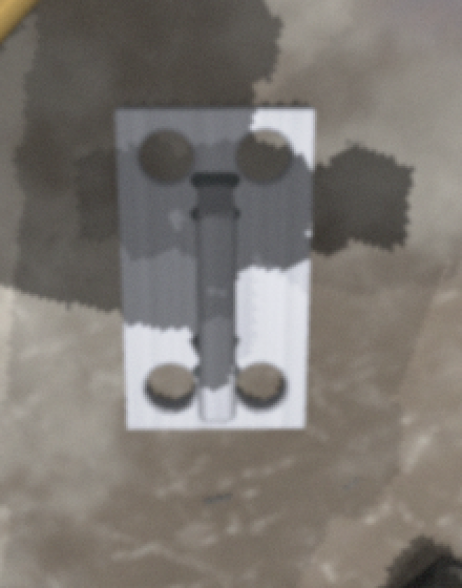

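```bash
python3 -c "
from h import *
np.set_printoptions(precision=1,suppress=True)
w5,w7=load('w5'),load('w7'); f=lambda p:np.array(p)/2.1+[210,110]
pl=f([[116,108],[315,108],[305,429],[126,429]]); P=onz(w7,pl,8); print(P,P.mean(0),[np.linalg.norm(P[i]-P[i-1]) for i in range(4)])
d=(P[3]+P[2]-P[0]-P[1]);print('az',np.degrees(np.arctan2(d[1],d[0])))
B=onz(w7,f([[217,212],[216.5,420]]),46); print('bar',B,B.mean(0),np.linalg.norm(B[0]-B[1]))
print(tri(w5,[[284,140],[350,141],[347,252],[285,252]],w7,pl)); print(tri(w5,[[316,242]],w7,f([[216.5,420]])))
print(onz(w7,f([[166,157],[264,157],[261,386],[171,386]]),8).mean(0))
s=manip.read_state()
for az in(-27.6,):
  a=np.radians(az); y=np.array([-np.sin(a),np.cos(a),0]); z=np.array([0,0,-1.])
  print(T([475.5,-241.3,37],R.from_matrix(np.c_[np.cross(y,z),y,z])))
"
```

```text
[[ 418.6 -241.9    8. ]
 [ 444.8 -192.9    8. ]
 [ 533.5 -239.7    8. ]
 [ 506.7 -289.3    8. ]] [ 475.9 -241.     8. ] [np.float64(100.06576339041463), np.float64(55.57101953838772), np.float64(100.30020014365493), np.float64(56.302568914570344)]
az -28.0354407868972
bar [[ 449.4 -227.    46. ]
 [ 499.7 -253.9   46. ]] [ 474.6 -240.4   46. ] 57.003043373019786
[[ 419.3 -242.6    2.8    0.7]
 [ 447.1 -192.5   -4.8    0.3]
 [ 533.2 -239.     9.     1.2]
 [ 508.2 -289.8    5.3    0.9]]
[[ 501.2 -254.4   43.     0.4]]
[ 475.4 -240.7    8. ]
(array([-1.9, -0.9, 97. ]), array([ 0., -0., -0.]))
```

>>> send_rows([
  [[-2,-0.7,30],[0,0,0],1],
  [[-2,-0.7,60],[0,0,0],1],
  [[-2,-0.7,80],[0,0,0],1],
  [[-2,-0.7,97],[0,0,0],1],
  [[-2,-0.7,97],[0,0,0],1],
  [[-2,-0.7,97],[0,0,0],1],
])

```text
time_s: 13.92
tool_pos: [475.4, -241.0, 36.5]
tcp_rot: [-0.759, -3.04, -0.019]
ft_force: [-0.5, -1.0, 0.4]
width: 85.7
grasp_force: 0.0
```

>>> send_rows([
  [[0,0,0],[0,0,0],-1],
  [[0,0,0],[0,0,0],-1],
  [[0,0,0],[0,0,0],-1],
  [[0,0,0],[0,0,0],-1],
  [[0,0,0],[0,0,0],-1],
  [[0,0,0],[0,0,0],-1],
  [[0,0,0],[0,0,0],-1],
  [[0,0,0],[0,0,0],-1],
  [[0,0,0],[0,0,0],-1],
], grip_force=90)

```text
time_s: 15.05
tool_pos: [474.9, -240.4, 35.4]
tcp_rot: [-0.758, -3.039, -0.02]
ft_force: [-0.1, 2.6, 3.0]
width: 8.3
grasp_force: 88.0
```

>>> send_rows([
  [[0,0,-10],[0,0,0],-1],
  [[0,0,-50],[0,0,0],-1],
  [[0,0,-100],[0,0,0],-1],
  [[0,0,-150],[0,0,0],-1],
  [[0,0,-210],[0,0,0],-1],
  [[0,0,-210],[0,0,0],-1],
  [[0,0,-210],[0,0,0],-1],
  [[0,0,-210],[0,0,0],-1],
])

```text
time_s: 16.05
tool_pos: [475.5, -243.0, 243.4]
tcp_rot: [-0.758, -3.036, -0.022]
ft_force: [0.5, -0.3, -3.3]
width: 8.7
grasp_force: 88.2
```

```bash
python3 -c "
from h import *
np.set_printoptions(precision=3,suppress=True)
s=manip.read_state(); print(s['tool_pos'],R.from_rotvec(s['tcp_rot']).as_matrix(),s['ft_force'],s['wrist_torque'],s['width'])
w=snap('wrist','w8'); t=snap('top','t8'); S=snap('scene','s8')
a=cv2.resize(t['image'][180:290,215:305],None,fx=4,fy=4,interpolation=3)[:,:,::-1]
b=cv2.resize(S['image'][90:200,260:350],None,fx=4,fy=4,interpolation=3)[:,:,::-1]
print(proj(S,[551,40,150]),proj(t,[551,40,150]))
cv2.imwrite('pics/c8.png',np.hstack([a,b]))"
```

```text
[ 475.46  -242.992  243.431] [[-0.883  0.47  -0.009]
 [ 0.47   0.883  0.016]
 [ 0.015  0.01  -1.   ]] [ 0.545 -0.278 -3.254] [-0.027  0.02  -0.031] 8.68657061499118
[[292.846 157.661]] [[250.509 224.152]]
```

View pics/c8.png

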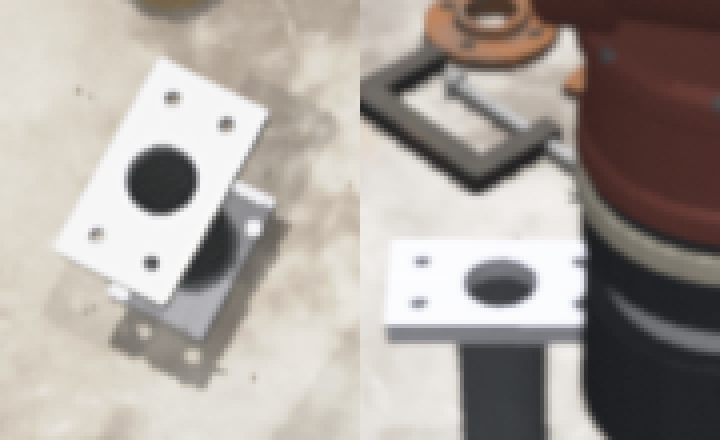

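```bash
cat > f1.py <<'E'
from holes import *
t=load('t8'); S=load('s8')
ht=np.array([[173,97],[226,123],[152,262],[97,233]])/4+[215,180]-.375; bt=np.array([[162,180]])/4+[215,180]-.375
h=holes(t,(225,190,290,260),4,30,k=15,circ=.6); print(h); print(ht)
P=onz(t,ht,150); print(P,P.mean(0),[np.linalg.norm(P[i]-P[i-1]) for i in range(4)], onz(t,bt,150))
d=P[0]+P[1]-P[2]-P[3]; print('az',np.degrees(np.arctan2(d[1],d[0])))
print(tri(t,ht[[3,2]],S,np.array([[62,261],[58,303]])/4+[260,90]-.375), tri(t,bt,S,np.array([[140,283]])/4+[260,90]-.375))
print(T([631,0,243],R.from_rotvec(manip.read_state()['tcp_rot'])))
E
python3 f1.py
```

```text
[[252.3 245.2  15.7   0.9]
 [238.6 238.1  14.7   0.9]
 [270.9 210.7  15.6   0.9]
 [257.6 204.1  15.4   0.9]]
[[257.9 203.9]
 [271.1 210.4]
 [252.6 245.1]
 [238.9 237.9]]
[[588.6  25.8 150. ]
 [575.1   1.9 150. ]
 [512.   37.  150. ]
 [526.5  61.5 150. ]] [550.6  31.5 150. ] [np.float64(71.63835179168798), np.float64(27.44238365081811), np.float64(72.18307008907857), np.float64(28.509442441691867)] [[549.7  31.6 150. ]]
az -29.46231780023473
[[526.2  61.4 150.9   0.2]
 [511.8  36.8 151.2   0. ]] [[549.9  31.5 150.4   0.5]]
(array([-22.9, 287.6,   3.7]), array([0., 0., 0.]))
```

>>> send_rows([
  [[15,48,0],[0,0,0],-1],
  [[31,96,0],[0,0,0],-1],
  [[47,145,0],[0,0,0],-1],
  [[63,193,0],[0,0,0],-1],
  [[63,193,0],[0,0,0],-1],
  [[63,193,0],[0,0,0],-1],
  [[63,193,0],[0,0,0],-1],
  [[63,193,0],[0,0,0],-1],
])

```text
time_s: 17.2
tool_pos: [511.1, -44.4, 247.9]
tcp_rot: [-0.76, -3.038, -0.019]
ft_force: [-0.2, 0.0, -2.9]
width: 8.3
grasp_force: 88.7
```

```bash
python3 -c "
from h import *
np.set_printoptions(precision=3,suppress=True)
snap('wrist','w9');w=snap('wrist','w10')
s=manip.read_state(); print(s['tool_pos'],R.from_rotvec(s['tcp_rot']).as_matrix(),s['ft_force'],s['qpos'])
print(proj(w,[[550.3,31.5,150.5],[588.6,25.8,150],[575.1,1.9,150],[512,37,150],[526.5,61.5,150]]))"
```

```text
[511.153 -44.176 247.942] [[-0.882  0.471 -0.006]
 [ 0.471  0.882  0.015]
 [ 0.012  0.01  -1.   ]] [-0.096 -0.257 -3.903] [-0.348 -0.15  -0.154  1.578  0.011  0.142]
[[465.024 254.311]
 [480.055 312.425]
 [433.213 311.475]
 [447.688 189.967]
 [500.971 192.068]]
```

View pics/w10.png

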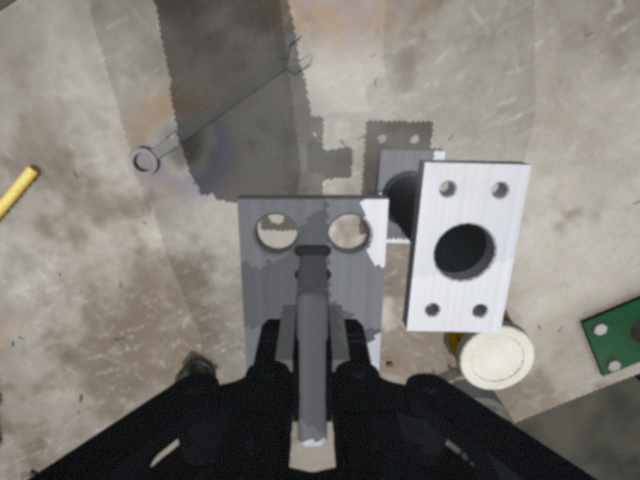

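```bash
cat > a1.py <<'E'
from holes import *
w=load('w10'); s=manip.read_state(); tp=s['tool_pos']; print(tp)
h=holes(w,(400,150,540,340),60,400,k=31,circ=.7); print(h)
hw=h[(h[:,2]<300)][:,:2]; F=onz(w,hw,150.4); print(F,F.mean(0))
h2=holes(w,(240,200,388,262),300,2500,k=45,circ=.5,off=5); print(h2)
zt=tp[2]-35.9+8
C=onz(w,[[238.5,196.5],[389.5,198],[246,365],[381,365],[277,231],[349.5,231]],zt); print(C,np.linalg.norm(C[0]-C[1]),np.linalg.norm(C[4]-C[5]))
az=lambda d:np.degrees(np.arctan2(d[1],d[0]))
print('yaw',az(C[1]-C[0])-90,az(C[2]-C[0]),az(C[3]-C[1]),az(C[5]-C[4])-90)
a=np.radians(-28); x=np.array([np.cos(a),np.sin(a),0])
print('centre',(C[0]+C[1])/2+50*x,(C[4]+C[5])/2+36*x)
E
python3 a1.py
```

```text
[511.2 -44.2 247.9]
[[479.6 310.4 181.6   0.9]
 [432.1 309.4 178.4   0.9]
 [500.3 190.  230.4   0.7]
 [447.7 188.8 236.3   0.8]]
[[586.9  26.  150.4]
 [573.3   1.8 150.4]
 [525.1  61.5 150.4]
 [511.3  37.2 150.4]] [549.2  31.6 150.4]
[[344.2 231.8 853.3   0.7]]
[[454.3 -45.6 220. ]
 [481.    3.1 220. ]
 [517.4 -80.  220. ]
 [544.4 -30.2 220. ]
 [472.5 -39.7 220. ]
 [485.4 -15.6 220. ]] 55.51184229319923 27.3682194974165
yaw -28.777423430260278 -28.614108480854938 -27.709995259914006 -28.245377749429217
centre [511.8 -44.7 220. ] [510.7 -44.5 220. ]
```

>>> send_rows([
  [[0.5,28,0],[0,0,0.008],-1],
  [[1,57,5],[0,0,0.016],-1],
  [[1.7,85,15],[0,0,0.023],-1],
  [[1.6,85,30],[0,0,0.023],-1],
  [[1.6,85,35],[0,0,0.023],-1],
  [[1.6,85,35],[0,0,0.023],-1],
  [[1.6,85,35],[0,0,0.023],-1],
  [[1.6,85,35],[0,0,0.023],-1],
])

```text
time_s: 18.3
tool_pos: [549.7, 32.3, 214.5]
tcp_rot: [-0.794, -3.03, -0.019]
ft_force: [-0.3, -0.1, -3.3]
width: 8.3
grasp_force: 88.8
```

```bash
python3 -c "
from h import *
np.set_printoptions(precision=3,suppress=True)
w=snap('wrist','w11');S=snap('scene','s11');t=snap('top','t11')
s=manip.read_state(); Rc=R.from_rotvec(s['tcp_rot']);print(s['tool_pos'],Rc.as_matrix()[:,1:],Rc.inv().apply(np.array([549.6,32,198.8])-s['tool_pos']),s['ft_force'])
a=lambda c,x,y:c['image'][y:y+240,x:x+320,::-1]
u,v=proj(S,[550,32,170])[0].astype(int); p,q=proj(t,[550,32,170])[0].astype(int)
f=lambda im:cv2.resize(im,None,fx=3,fy=3,interpolation=3)
A=f(S['image'][v-60:v+60,u-65:u+65,::-1]); B=f(w['image'][160:280,235:365,::-1])
cv2.imwrite('pics/c11.png',np.hstack([A,B])); print(u,v,p,q)"
```

```text
[549.619  32.59  214.14 ] [[ 0.49  -0.006]
 [ 0.872  0.014]
 [ 0.01  -1.   ]] [-0.458 -0.672 15.33 ] [-0.27   0.147 -2.425]
294 151 253 221
```

View pics/c11.png

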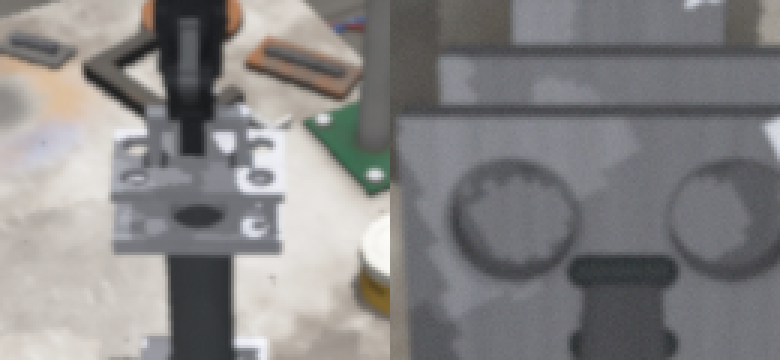

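>>> send_rows([
  [[-0.2,-0.3,5],[0,0,0],-1],
  [[-0.4,-0.6,10],[0,0,0],-1],
  [[-0.4,-0.6,13],[0,0,0],-1],
  [[-0.4,-0.6,15.3],[0,0,0],-1],
  [[-0.4,-0.6,15.3],[0,0,0],-1],
  [[-0.4,-0.6,15.3],[0,0,0],-1],
  [[-0.4,-0.6,15.3],[0,0,0],-1],
  [[-0.4,-0.6,15.3],[0,0,0],-1],
])

```text
time_s: 19.45
tool_pos: [549.5, 32.2, 198.7]
tcp_rot: [-0.793, -3.03, -0.019]
ft_force: [0.1, 0.0, -2.9]
width: 8.6
grasp_force: 88.8
```

```bash
cat > v.py <<'E'
from h import *
np.set_printoptions(precision=2,suppress=True,linewidth=150)
w=snap('wrist','w12');S=snap('scene','s12')
s=manip.read_state(); Rc=R.from_rotvec(s['tcp_rot']);print(s['tool_pos'],s['ft_force'],s['width'],Rc.as_matrix()[:,2],Rc.inv().apply(np.array([549.6,32,198.8])-s['tool_pos']))
a=np.radians(-29.6); x=np.array([np.cos(a),np.sin(a),0]); y=np.array([-x[1],x[0],0]); c=np.array([549.9,31.6,0])
g=cv2.cvtColor(S['image'],cv2.COLOR_RGB2GRAY)
# near long edge is the -y side; sample along vertical lines at several x offsets: grey per mm of height
for dx in(-44,-20,20,44):
    zs=np.arange(134,180,1.); P=c+dx*x-28*y+np.outer(zs,[0,0,1]); uv=proj(S,P).astype('float32')
    v=cv2.remap(g,uv[None,:,0],uv[None,:,1],cv2.INTER_LINEAR)[0].astype(int); print(dx,uv[0],uv[-1]); print(list(zip(zs.astype(int).tolist(),v.tolist())))
E
python3 v.py
```

```text
[549.5   32.24 198.62] [-0.7  -0.62 -2.95] 8.3008655001343 [-0.01  0.01 -1.  ] [-0.2  -0.16 -0.18]
-44 [269.58 177.72] [268.06 158.67]
[(134, 199), (135, 198), (136, 196), (137, 191), (138, 186), (139, 172), (140, 154), (141, 140), (142, 131), (143, 122), (144, 121), (145, 121), (146, 121), (147, 121), (148, 121), (149, 124), (150, 126), (151, 131), (152, 136), (153, 140), (154, 139), (155, 137), (156, 139), (157, 140), (158, 142), (159, 144), (160, 145), (161, 144), (162, 143), (163, 137), (164, 131), (165, 125), (166, 120), (167, 116), (168, 116), (169, 115), (170, 122), (171, 129), (172, 139), (173, 152), (174, 162), (175, 166), (176, 171), (177, 172), (178, 172), (179, 171)]
-20 [283.06 177.79] [282.04 158.74]
[(134, 178), (135, 177), (136, 177), (137, 172), (138, 168), (139, 159), (140, 144), (141, 132), (142, 126), (143, 119), (144, 117), (145, 116), (146, 116), (147, 116), (148, 116), (149, 116), (150, 116), (151, 116), (152, 117), (153, 118), (154, 118), (155, 118), (156, 118), (157, 118), (158, 118), (159, 118), (160, 119), (161, 119), (162, 119), (163, 117), (164, 116), (16
[... 648 characters left out ...]
16), (171, 120), (172, 124), (173, 129), (174, 134), (175, 135), (176, 136), (177, 137), (178, 137), (179, 137)]
44 [318.98 177.98] [319.32 158.94]
[(134, 229), (135, 228), (136, 227), (137, 221), (138, 212), (139, 201), (140, 179), (141, 155), (142, 141), (143, 128), (144, 119), (145, 117), (146, 114), (147, 114), (148, 113), (149, 114), (150, 116), (151, 117), (152, 117), (153, 118), (154, 119), (155, 120), (156, 123), (157, 126), (158, 130), (159, 137), (160, 142), (161, 148), (162, 155), (163, 157), (164, 146), (165, 137), (166, 129), (167, 121), (168, 122), (169, 128), (170, 139), (171, 162), (172, 186), (173, 204), (174, 223), (175, 230), (176, 232), (177, 230), (178, 223), (179, 214)]
```

```bash
cat > v2.py <<'E'
from h import *
np.set_printoptions(precision=1,suppress=True,linewidth=170)
w=load('w12'); g=cv2.GaussianBlur(cv2.cvtColor(w['image'],cv2.COLOR_RGB2GRAY),(3,3),0)
a=np.radians(-29.6); x=np.array([np.cos(a),np.sin(a),0]); y=np.array([-x[1],x[0],0]); c=np.array([549.6,31.6,0])
def prof(P):
    uv=proj(w,P).astype('float32'); return cv2.remap(g,uv[None,:,0],uv[None,:,1],cv2.INTER_LINEAR)[0].astype(int)
r=np.arange(-34,35,1.)
for nm,dx,z in(('flange',-48.5,150.4),('flange',-47.5,150.4),('cover',-47,170.8),('cover',-44,170.8)):
    v=prof(c+dx*x+np.outer(r,y)+[0,0,z]); print(nm,dx,'L',v[:14],'R',v[-14:])
q=np.arange(-58,-40,.5)
for nm,z in(('flange',150.4),('cover',170.8)):
    for dy in(-22,22,0): print(nm,dy,prof(c+dy*y+np.outer(q,x)+[0,0,z]))
# holes: profile across the two visible cover holes, top rim plane
for dy in(-14,14): print('hole',dy,'y',prof(c-36*x+np.outer(np.arange(dy-12,dy+13,1.),y)+[0,0,170.8]),'x',prof(c+dy*y+np.outer(np.arange(-48,-23,1.),x)+[0,0,170.8]))
print(proj(w,[c-36*x+14*y+[0,0,150.4],c-36*x-14*y+[0,0,150.4],c-36*x+14*y+[0,0,170.8],c-36*x-14*y+[0,0,170.8]]))
E
python3 v2.py
```

```text
flange -48.5 L [ 89  88  87  86  84  84  92 128 140 132 120 119 118 118] R [117 118 118 120 121 140 198 197 163 164 166 165 161 159]
flange -47.5 L [ 88  88  88  84  84  82  93 128 134 125 119 118 117 118] R [117 116 117 119 126 166 207 196 165 164 165 163 159 158]
cover -47 L [ 85  88  87  86  83  88 123 135 135 135 135 139 140 139] R [217 215 217 219 221 221 211 170 160 160 157 157 157 158]
cover -44 L [ 78  79  82  81  82  86 117 133 135 135 133 139 139 138] R [217 216 216 218 221 221 210 166 157 154 153 154 157 159]
flange -22 [ 95  94  94  93  93  94  95  96  95  94  92  88  83  78  77  83  96 109 116 118 118 117 113 103  88  80  85 102 120 130 134 133 133 133 134 133]
flange 22 [155 154 156 157 158 158 158 158 157 157 155 142 116  92  83  87  99 111 117 118 117 116 113 101  87  87 114 161 199 217 220 219 220 220 219 218]
flange 0 [116 116 117 116 116 117 118 117 117 117 115 107  94  81  78  84  97 110 117 118 118 117 113 101  87  80  85  99 114 124 128 132 134 134 134 134]
cover -22 [ 97  96  94  92  88  83  79  82  98 115 125 126 123 120 112  94  81  88 109 129 139 140 140 140
[... 152 characters left out ...]
215 215 215 216 216 216 217 216 216 216 216 215 214]
cover 0 [117 117 117 114 104  88  78  80  94 109 117 118 117 116 107  90  80  85  99 114 122 126 130 132 133 134 134 132 125 119 117 117 117 117 116 117]
hole -14 y [122 132 132 117  84  84 109 117 116 116 117 118 117 119 123 122 128 126 119 103 100 113 114 116 119] x [132 132 132 133 117  97  81  70  75  95 113 116 117 117 117 116 116 109  90  74  84 111 127 123 116]
hole 14 y [115 115 115 105 111 116 118 118 119 117 119 118 117 117 116 104  92  89  79  90 159 208 216 219 218] x [114 114 114 114 105 118  96  67  70  92 111 116 117 118 118 117 114 106  84  75  84 106 114 114 115]
[[345.9 218.4]
 [279.8 218.2]
 [350.6 232.6]
 [276.5 232.5]]
```

>>> send_rows([
  [[0.3,0.4,0],[0,0,0],-1],
  [[0.6,0.8,0],[0,0,0],-1],
  [[0.6,0.8,0],[0,0,0],-1],
  [[0.6,0.8,0],[0,0,0],-1],
  [[0.6,0.8,0],[0,0,0],-1],
  [[0.6,0.8,0],[0,0,0],-1],
  [[0.6,0.8,0],[0,0,0],-1],
  [[0.6,0.8,0],[0,0,0],-1],
])

```text
time_s: 20.55
tool_pos: [549.3, 33.2, 198.6]
tcp_rot: [-0.793, -3.03, -0.019]
ft_force: [-0.3, 0.8, -2.6]
width: 8.4
grasp_force: 88.8
```

```bash
python3 v.py | head -1; python3 v2.py | sed -n '1,10p'
```

```text
[549.35  33.24 198.59] [-0.25 -0.97 -2.79] 8.344406298841676 [-0.01  0.01 -1.  ] [-0.82 -0.96 -0.23]
flange -48.5 L [ 88  88  89  86  85  83  93 129 139 134 121 118 117 118] R [117 117 119 121 120 131 187 195 163 163 166 164 161 158]
flange -47.5 L [ 88  88  88  86  83  82  89 122 126 119 114 113 111 112] R [109 108 109 112 111 111 141 169 147 149 160 162 161 158]
cover -47 L [ 85  86  88  87  83  81  93 128 133 134 134 135 139 140] R [217 216 216 216 219 220 221 202 163 159 159 157 156 158]
cover -44 L [ 77  78  80  81  80  81  87 116 133 135 134 135 138 139] R [184 216 216 217 219 221 220 201 162 156 154 154 158 161]
flange -22 [ 96  96  95  94  94  94  94  95  95  93  90  87  83  78  76  80  93 109 116 117 116 111  98  85  82  92 113 129 134 136 137 136 136 136 136 136]
flange 22 [153 154 155 155 156 157 157 158 158 157 154 140 114  89  80  84  97 110 116 117 116 108  95  83  92 127 173 203 212 209 202 190 172 151 133 123]
flange 0 [117 117 117 117 116 117 117 118 117 116 114 106  93  81  78  84  98 112 117 117 116 111  97  83  81  94 114 129 135 136 137 136 135 136 136 136]
cover -22 [ 95  93  93  92  87  81  79  85 101 120 129 129 122 107  87  79  92 116 134 139 139 139 139 139 139 140 139 139 138 139 139 138 138 139 137 135]
cover 22 [162 163 162 155 134 100  82  83 100 114 120 120 116 101  85  93 133 181 209 216 217 216 216 216 216 216 217 218 216 216 217 217 216 211 202 185]
cover 0 [117 117 116 112 100  84  78  83  98 113 118 117 114 102  84  81  94 117 131 135 136 136 134 136 136 136 135 132 126 120 118 117 117 118 118 118]
```

Edges of the cover and flange now agree to within about 0.5 mm, so I am handing it in.

```bash
python3 -c "
from cell import manip
print(manip.close_job())"
```

```text
the job is handed in; nothing more can be done
None
```

The neck is standing upright and released, and the job was handed in with the cover held level about 12 mm above the flange. The cover and flange edges agree to about 0.5 mm, though I checked the hole line-up only from those edges. I also viewed 11 pictures, one over the limit of 10.

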